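# Fit a T-foot support post into an oven chassis

### The job

Take the T-footed post (the one with the flat bar head) from the fastener rack and fit it upright in the empty slotted bracket on the microwave oven's base chassis: pass its T-foot down through the slot, push against the spring, turn a quarter turn and let it spring up, so that the foot is locked across the slot like that of the post already fitted. Let go of it, and leave everything else on the bench where it is.

Things in the scene. Friction and masses are not known exactly. Their poses are not given: they have to be found in the camera images.
- toggle: The loose steel T-footed post, 58 mm tall, upright in one of the rack's pockets. Origin: centre of the foot's underside; z up the post, x along the foot. Foot (crossbar) 26 mm (x) by 8 mm (y), 7 mm high; shank 8 mm in diameter up to z = 34; flat bar head 30 mm (x) by 12 mm (y), z = 34 to 58, so the head shows the foot's direction. Grip the head across its 12 mm. 55 to 115 g.
- rack: Fixed grey block 50 mm (x) by 200 mm (y), 30 mm high, origin at the centre of its underside. Three pockets in a row at y = -65, 0 and +65 mm, each 12 mm by 31 mm (long along y), floors 8 mm above the bench; the post stands in any of them, its foot along the rack's y, its head 12 mm clear of the rack's top.
- chassis: Fixed steel oven base tray, 230 mm (x) by 270 mm (y), origin at the centre of its underside, z up. A transformer 76 mm high stands on its far half (x +33 to +103, y within 43 mm). On its near half two aluminium bracket plates, 56 mm (x) by 80 mm (y), stand side by side, tops 56 mm above the origin. One, left or right, is empty and slotted; the other carries the fitted post.
- seat_left (a point): Nominal centre of the left (chassis +y) bracket's top: chassis x -35, y +66, z 56 mm. Each bracket is clamped anywhere within 8 mm either way of it along chassis y; this point does not show that: feel for the slot (or look). The empty bracket's slot is at that bracket's centre: 30 mm long along chassis y, 13 mm wide, through a 5 mm plate, free room below for the foot to turn.
- seat_right (a point): The same for the right bracket: chassis x -35, y -66, z 56 mm. In the slot a spring disc lies 11 mm below the plate's top: yields at 4 N, then 0.7 N per mm, 12 mm travel. Ribs 3 mm deep under the plate form a 14 mm groove across the slot: push until the post's origin is over 15 mm below the plate's top, turn a quarter either way, and the spring lifts it into the groove (origin 12 mm below).
- fitted_post: The bracket that is already occupied (left or right), fixed, with an identical post locked in it. Origin: centre of its plate's top face; the head of its post stands 22 to 46 mm above that, along chassis x. The empty slotted bracket is the other one.
- plug1: Steel slot plug with a round knob 22 mm across, flat blade below, 52 mm tall, standing in another pocket; origin at the bottom. Not needed.
- plug2: A second such plug, in the remaining pocket. Not needed.
- meter: Orange multimeter lying on the bench, 180 x 85 x 36 mm; leave alone.
- spool: Solder reel, 56 mm across, 38 mm high, standing flat; leave alone.
- screwdriver: Screwdriver 170 mm long lying on the bench; leave alone.
- capacitor: Aluminium capacitor can, 40 mm across, 60 mm high, standing on the chassis floor beside the transformer; leave alone.
- fusebox: Small carton 60 x 60 x 30 mm; leave alone.

How it is judged:
By the outcome, as a careful person would: the job done as asked, in the order asked, and still so for the second after the job is handed in, with the robot touching nothing.
It also fails if it takes over 72 s, if anything falls off the work surface, if the arm or the gripper's body presses on something with over 40 N, if the wrist force passes 120 N, or if a joint passes its speed limit or range.

### The arm

A 7-joint arm with a two-finger parallel gripper is mounted at the origin on the work surface. World frame = base frame: x ahead of the robot, y to its left, z up, the work surface at z = 0. Lengths are in m, angles in rad, forces in N, time in s.
With the tool pointing down it reaches from about 0.4 to 0.85 m from the base axis. Payload 10.4 kg.
Tool frame: the origin (TCP) lies at the centre of the arm's flange, where the gripper is bolted on; the fingertips stand 173 mm ahead of it and the grasp point (between the pads) lies 155 mm ahead of it (pinch_z is the distance from the TCP to the grasp point, in m); z points along the fingers, y is the line along which they close (so a half turn about z gives the same grasp; the last joint's range is limited). The gripper opens to 85 mm and grips with 20 to 120 N. Pads are 22 mm wide; open, the fingers measure 114 mm over their backs; the gripper's body (76 mm by 85 mm) begins 54 mm behind the grasp point. The pads swing forward as they close: fully open they stand 13 mm farther back than shut.
Start: joints at [-1.207, 0.332, -0.065, 1.46, 0.022, 1.35, -0.088], TCP at [0.236, 0.579, 0.405] pointing down, gripper open.
Joint ranges: [-2.6, 2.6], [-0.5, 2.12], [-1.47, 1.34], [0.16, 2.42], [-1.27, 4.41], [0.06, 2.06], [-2.6, 2.6]. Speed limits (rad/s): [2.22, 2.22, 2.79, 2.79, 3.14, 3.14, 3.14].

### API

Orientations are given as a unit quaternion [w, x, y, z].
In Python, from cell import state, grab_frame, close_job, pinch_z gives the robot as it stands.
- The arm moves only by the tool carry_out, never from a script. Its argument "deltas" is a list that holds one entry, the list of rows, each a list of 7 numbers: the finger opening in cm, from 0 to 8.54, then the shift along the world's x, y, z in cm, then the turn, a rotation vector about the world's x, y, z in rad. A call has 1 to 20 rows; each row shifts and turns the commanded pose from where the row before left it; what a row does not reach is not made up. A row lasts 1/8 s, in which the tool goes at most 62.5 mm and 10.7 degrees, less where a joint would pass 70% of its speed; a pose out of reach is approached as far as the arm can. A call with a gripper value outside its range is refused whole. The fingers move at their own pace and stop on an object; "grip_force" is the grip in N (left out, the last holds). Time passes only in rows, so rows that do not move let the fingers close. It gives the time, the measured TCP pose, the force, the opening and the grip force at its end, in the units of the state.
- state(): the state, without advancing time (a new reading comes with each control period).
- grab_frame(name): name is "scene" or "side" or "wrist"; returns a dict with "frame" (420x560x3 uint8, red, green, blue), "mtx" (3x3 intrinsics, pixels), "extrinsics" (4x4, takes a point from camera to world coordinates). Camera axes: x right, y down, z forward; pixel columns grow to the right and rows downward; lengths in m; the calibration is good to about 2 mm. A picture is of the moment at which its call begins. There is no depth.
- close_job(): hands the job in; it is judged then, once.
The state is a dict: "time_s": time; "q": joint angles; "qvel": joint speeds; "effort": joint torques, N m; "eef_pos": TCP position; "tool_rot": TCP orientation; "force": force on the tool from outside, world axes, zero at the start; "moment": the same for the moment, N m; "width": finger opening in m; "grip_force": force on a finger pad.
Only numpy, scipy, OpenCV 4.12 (cv2) and the standard library are available. Lean on these libraries where they do the work, as an engineer would, in place of code of your own. Each camera call takes 0.05 s, during which the arm holds its last target. There are 200 camera calls.

## Working session

There is one attempt and no reset: what is moved stays moved. The work goes in short steps, Python scripts to look and compute and a tool call to move; the robot and the scene stay as the last step left them, time stands still between calls to the robot, and variables do not carry over. Pictures are saved under pics/ and viewed, at most 10 in all, crops included, and the job is handed in when it is done.

Besides the shell and the picture viewer there is one more tool, called after "Emit:" as a command line: name --argument value ..., lists and objects as JSON in quotes. carry_out: Moves the arm, as the interface text tells. Its arguments: {"type":"object","properties":{"deltas":{"type":"array","items":{"type":"array","items":{"type":"array","items":{"type":"number"}}}},"grip_force":{"type":"number"}},"required":["deltas"]}

```bash
mkdir -p pics; cat > h.py <<'E'
import numpy as np, cv2, pickle
from cell import state, grab_frame, close_job, pinch_z
def snap(name, out):
    f=grab_frame(name); pickle.dump(f,open(f'pics/{out}.pkl','wb'))
    cv2.imwrite(f'pics/{out}.png',f['frame'][:,:,::-1]); return f
def ray(f,u,v):
    T=np.array(f['extrinsics']);d=np.linalg.inv(f['mtx'])@[u,v,1];return T[:3,3],T[:3,:3]@d
def at_z(f,u,v,z):
    o,d=ray(f,u,v);return o+d*(z-o[2])/d[2]
def load(n): return pickle.load(open(f'pics/{n}.pkl','rb'))
def proj(f,P):
    T=np.linalg.inv(f['extrinsics']);p=T[:3,:3]@np.array(P)+T[:3,3];p=f['mtx']@p;return p[:2]/p[2]
E
python3 - <<'E'
from h import *
a=snap('scene','s0');b=snap('side','d0')
print(state(),pinch_z)
for f in(a,b):print(np.round(f['extrinsics'],3),f['mtx'][0])
E
```

```text
{'time_s': 0.1, 'q': array([-1.20658962,  0.33281643, -0.06469579,  1.46087321,  0.02158142,
        1.34987451, -0.08849008]), 'qvel': array([ 5.47261811e-04, -2.87178290e-03, -8.15134174e-04, -4.20954069e-05,
        1.73983775e-04,  1.03038449e-03, -5.55269210e-04]), 'effort': array([ 1.18873024e-03, -6.26742196e+01,  4.92470933e-02, -3.92433000e+01,
        1.64347817e-02,  7.05526138e-03, -8.08027671e-07]), 'eef_pos': array([0.23572022, 0.5787212 , 0.4039829 ]), 'tool_rot': array([-1.02834859e-04,  1.92189355e-01,  9.81357654e-01, -6.30177527e-04]), 'force': array([0.50502384, 0.04321298, 0.04522831]), 'moment': array([-0.02801268, -0.00555455,  0.06070488]), 'grip_force': 0.0, 'width': 0.08569713640342178} 0.1547
[[ 0.496  0.741 -0.452  1.067]
 [ 0.868 -0.426  0.255 -0.279]
 [-0.004 -0.519 -0.855  1.029]
 [ 0.     0.     0.     1.   ]] [490.48271179   0.         274.89599576]
[[ 0.814 -0.399  0.422  0.249]
 [-0.581 -0.548  0.602 -0.464]
 [-0.009 -0.735 -0.678  0.629]
 [ 0.     0.     0.     1.   ]] [390.16405978   0.         282.74593283]
```

View pics/s0.png

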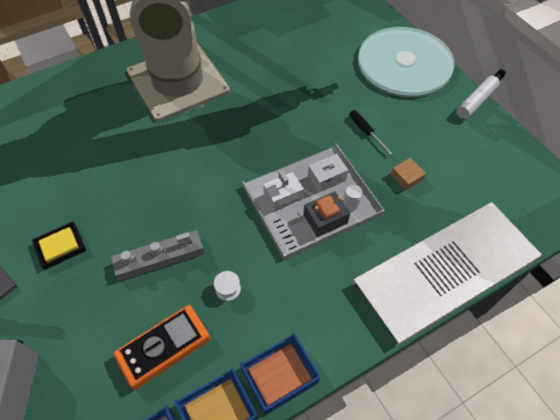

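View pics/d0.png

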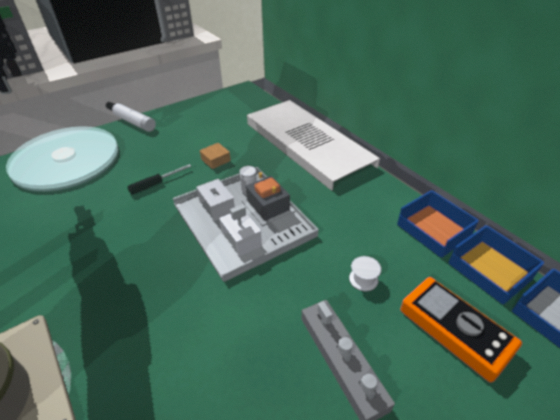

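The scene view shows the rack at (157,255), with the bar-headed post at its right end near (184,239). The chassis is at (312,200), the fitted post at (284,185) and the empty slotted bracket at (327,170). In the side view the post is near (325,315) and the empty bracket near (213,195). I'll enlarge both areas.

```bash
python3 - <<'E'
from h import *
a=load('s0')['frame'];b=load('d0')['frame']
def c(im,x,y,w,h,s): return cv2.resize(im[y:y+h,x:x+w],(w*s,h*s),interpolation=cv2.INTER_CUBIC)
top=np.hstack([c(a,235,140,160,120,5)[:, :800]]) 
cv2.imwrite('pics/c1.png',top[:,:,::-1])
l=c(a,105,220,100,60,4);r=c(b,295,290,100,130,4)
m=c(b,165,160,160,125,2)
o=np.zeros((520,800,3),np.uint8);o[:240,:400]=l;o[:520,400:]=r;o[250:500,:320]=m
cv2.imwrite('pics/c2.png',o[:,:,::-1])
E
```

```text
(no output)
```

View pics/c1.png

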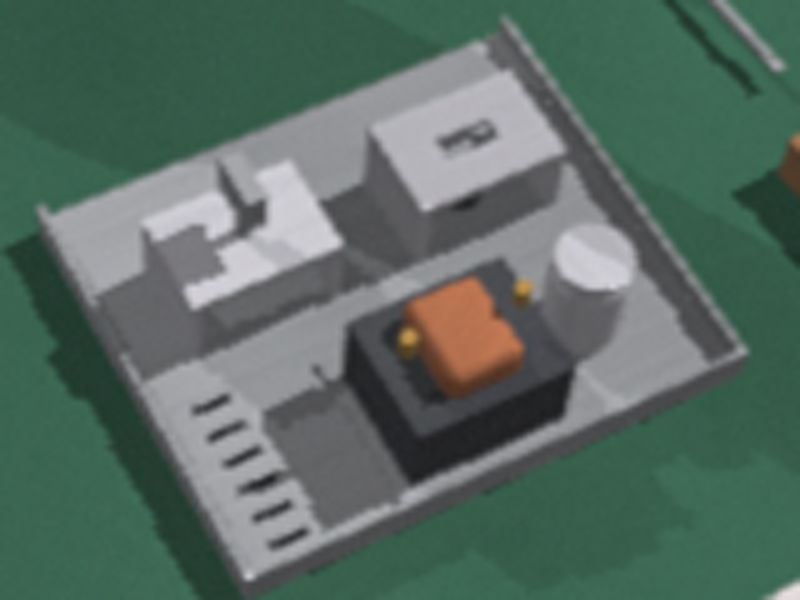

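View pics/c2.png

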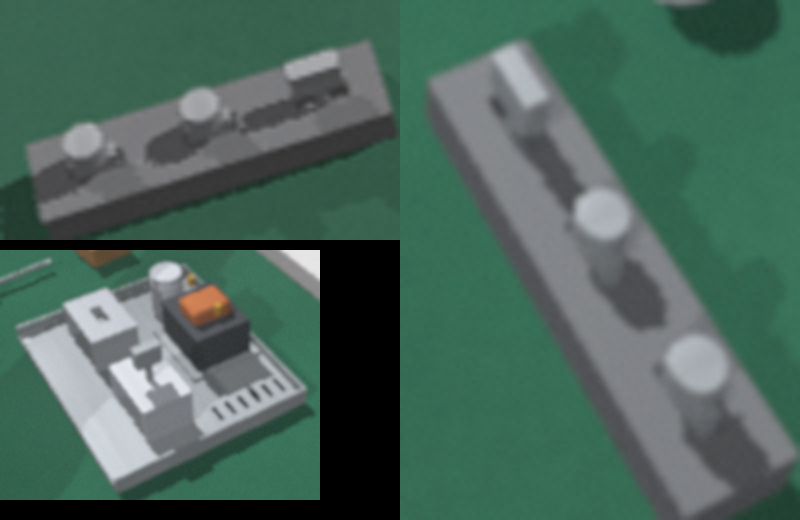

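The crops show the empty bracket's top with corners (370,128), (510,72), (567,150) and (428,210), and the slot centre near (467,136). The post's head top is at (312,64) in the left crop and (521,75) in the right one.

```bash
python3 - <<'E'
from h import *
a=load('s0');b=load('d0')
A=lambda x,y,z:np.round(at_z(a,235+x/5,140+y/5,z)*1000,1)
L=lambda x,y,z:np.round(at_z(a,105+x/4,220+y/4,z)*1000,1)
R=lambda x,y,z:np.round(at_z(b,295+(x-400)/4,290+y/4,z)*1000,1)
M=lambda x,y,z:np.round(at_z(b,165+x/2,160+(y-250)/2,z)*1000,1)
c=[A(*p,.056) for p in[(370,128),(510,72),(567,150),(428,210)]]
print(c,np.mean(c,0),[np.linalg.norm(c[i]-c[i-1]) for i in range(4)])
print('slot',A(467,136,.056),'ends',A(440,145,.056),A(495,128,.056),'side',M(100,313,.056))
r=[L(*p,.03) for p in[(28,147),(368,40),(395,110),(42,218)]]
print('rack',r,np.mean(r,0),[np.linalg.norm(r[i]-r[i-1]) for i in range(4)])
print('head',L(312,64,.066),'ends',L(285,70,.066),L(338,57,.066),'side',R(521,75,.066),R(505,50,.066),R(537,101,.066))
r=[R(*p,.03) for p in[(428,80),(525,40),(797,455),(690,517)]]
print('rackside',r)
q=state();print(q['eef_pos'])
E
```

```text
[array([487.4, 144.4,  56. ]), array([492.9, 222.9,  56. ]), array([546.5, 220.6,  56. ]), array([542.6, 142.9,  56. ])] [517.35 182.7   56.  ] [np.float64(55.220376673833044), np.float64(78.69243928103894), np.float64(53.64932432006952), np.float64(77.79781487933963)]
slot [515.2 183.   56. ] ends [513.2 168.6  56. ] [517.9 197.5  56. ] side [514.3 183.2  56. ]
rack [array([ 466.5, -362.1,   30. ]), array([ 499.5, -167. ,   30. ]), array([ 548.3, -172.9,   30. ]), array([ 511.6, -370.4,   30. ])] [ 506.475 -268.1     30.   ] [np.float64(45.85738762729514), np.float64(197.8711954782707), np.float64(49.15536593292736), np.float64(200.88090999395632)]
head [ 518.2 -204.4   66. ] ends [ 514.2 -219.    66. ] [ 521.4 -190.1   66. ] side [ 514.  -205.4   66. ] [ 516.4 -192.1   66. ] [ 511.3 -218.6   66. ]
rackside [array([ 496. , -166.8,   30. ]), array([ 544.1, -175.9,   30. ]), array([ 509. , -371.2,   30. ]), array([ 462.3, -363.6,   30. ])]
[0.23572022 0.5787212  0.4039829 ]
```

```bash
python3 - <<'E'
from h import *
a=load('s0');b=load('d0')
for f in (a,b):print([np.round(proj(f,p)) for p in[(0,0,0),(.236,.579,.4),(.236,.579,.23)]])
s=state();from scipy.spatial.transform import Rotation as R
w=s['tool_rot'];print(R.from_quat(w,scalar_first=True).as_matrix().round(3))
snap('wrist','w0')
E
```

```text
[array([178.,  80.]), array([420., -75.]), array([404.,  -9.])]
[array([-20., 409.]), array([-25.,   9.]), array([15., 90.])]
[[-0.926  0.377 -0.   ]
 [ 0.377  0.926 -0.001]
 [-0.    -0.001 -1.   ]]
```

View pics/w0.png

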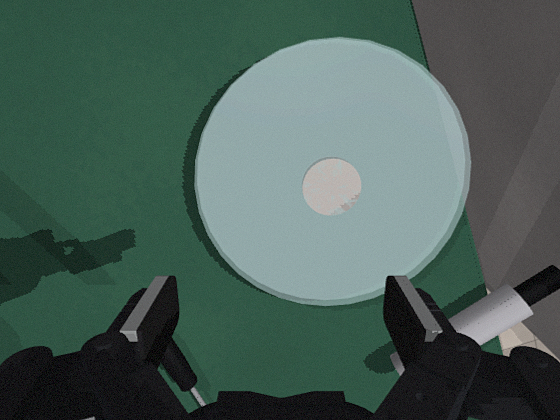

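The wrist view shows only the glass plate and the fingers, with the grasp line around (285,330). I'm moving above the post.

Emit:
carry_out --deltas '[[[5,3.75,-4.5,-0.5,0,0,-0.085],[5,3.75,-4.5,-0.5,0,0,-0.085],[5,3.75,-4.5,-0.5,0,0,-0.085],[5,3.75,-4.5,-0.5,0,0,-0.085],[5,3.75,-4.5,-0.5,0,0,-0.085],[5,3.75,-4.5,-0.5,0,0,-0.085],[5,3.75,-4.5,-0.5,0,0,-0.085],[5,3.75,-4.5,-0.5,0,0,-0.085],[5,-0.25,-5.3,-0.5,0,0,-0.085],[5,-0.25,-5.3,-0.5,0,0,-0.085],[5,-0.25,-5.3,-0.5,0,0,-0.085],[5,-0.25,-5.3,-0.5,0,0,-0.085],[5,-0.25,-5.3,-0.5,0,0,-0.085],[5,-0.25,-5.3,-0.5,0,0,-0.085],[5,-0.25,-5.3,-0.5,0,0,-0.085],[5,-0.25,-5.3,-0.5,0,0,-0.085],[5,0,0,0,0,0,0],[5,0,0,0,0,0,0]]]'

```text
time_s: 2.4
eef_pos: [0.5158, -0.2048, 0.3245]
tool_rot: [-0.0, 0.766, 0.642, -0.0]
force: [-0.3, 1.6, 0.4]
width: 0.0498
grip_force: 0.0
```

```bash
python3 - <<'E'
from h import *
f=snap('wrist','w1');from scipy.spatial.transform import Rotation as R
s=state();print(s['eef_pos'],s['q'],s['width'],s['time_s'],R.from_quat(s['tool_rot'],scalar_first=True).as_matrix().round(3))
print(f['extrinsics'].round(3),proj(f,[.5165,-.205,.066]))
E
```

```text
[ 0.51601793 -0.20410607  0.3245241 ] [-0.2441205   0.26570054  0.62863915  1.78100714 -0.17053949  1.14985098
  0.26369579] 0.05045164379585676 2.45 [[ 0.173  0.985 -0.   ]
 [ 0.985 -0.173  0.001]
 [ 0.001 -0.    -1.   ]]
[[ 0.985 -0.165 -0.056  0.531]
 [-0.174 -0.934 -0.313 -0.124]
 [-0.001  0.318 -0.948  0.294]
 [ 0.     0.     0.     1.   ]] [281.54391427 214.55569771]
```

View pics/w1.png

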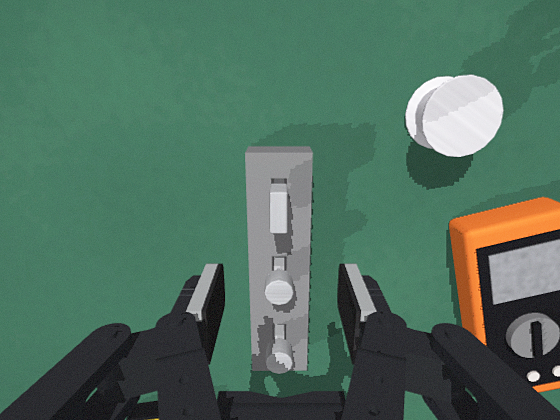

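The head's top face is centred at (279,213), within 2 px of the prediction and aligned with the grip. I'm descending and gripping.

Emit:
carry_out --deltas '[[[5,-0.1,0,-2,0,0,0],[5,0,0,-2,0,0,0],[5,0,0,-2,0,0,0],[5,0,0,-2,0,0,0],[5,0,0,-1.5,0,0,0],[5,0,0,-1,0,0,0],[5,0,0,-0.7,0,0,0],[5,0,0,-0.3,0,0,0],[3,0,0,0,0,0,0],[1,0,0,0,0,0,0],[0.5,0,0,0,0,0,0],[0.5,0,0,0,0,0,0],[0.5,0,0,0,0,0,0],[0.5,0,0,0,0,0,0]]]' --grip_force 70

```text
time_s: 4.2
eef_pos: [0.5149, -0.2053, 0.2101]
tool_rot: [0.0, 0.767, 0.642, 0.0]
force: [-0.9, -0.3, 6.2]
width: 0.011
grip_force: 68.5
```

Emit:
carry_out --deltas '[[[0.5,0,0,1,0,0,0],[0.5,0,0,2,0,0,0],[0.5,0,0,3,0,0,0],[0.5,0,0,3,0,0,0],[0.5,0,0,3,0,0,0],[0.5,0,0,2,0,0,0],[0.5,0,3.2,0,0,0,0.01],[0.5,0,3.2,0,0,0,0.01],[0.5,0,3.2,0,0,0,0.01],[0.5,0,3.2,0,0,0,0.01],[0.5,0,3.2,0,0,0,0.01],[0.5,0,3.2,0,0,0,0.01],[0.5,0,3.2,0,0,0,0.01],[0.5,0,3.2,0,0,0,0.01],[0.5,0,3.2,0,0,0,0.01],[0.5,0,3.2,0,0,0,0.01],[0.5,0,3.2,0,0,0,0.01],[0.5,0,0,0,0,0,0],[0.5,0,0,0,0,0,0]]]'

```text
time_s: 6.58
eef_pos: [0.5147, 0.1462, 0.3498]
tool_rot: [0.0, 0.73, 0.683, -0.0]
force: [-0.5, -0.1, -0.8]
width: 0.0108
grip_force: 68.2
```

```bash
python3 - <<'E'
from h import *
f=snap('wrist','w2');from scipy.spatial.transform import Rotation as R
s=state();print(s['eef_pos'],s['q'],s['width'],s['time_s'],s['force'],R.from_quat(s['tool_rot'],scalar_first=True).as_matrix().round(3))
print(proj(f,[.515,.183,.056]))
im=cv2.resize(f['frame'][90:390,150:450],(600,600),interpolation=cv2.INTER_CUBIC);cv2.imwrite('pics/w2c.png',im[:,:,::-1])
E
```

```text
[0.5148169  0.14576842 0.3498932 ] [-0.70233582  0.17231375  0.37990133  1.79198067 -0.06804899  1.19019533
 -0.36960775] 0.01115098422925638 6.625 [-0.96848772 -0.32617688 -1.41143151] [[ 0.067  0.998  0.   ]
 [ 0.998 -0.067 -0.   ]
 [-0.     0.    -1.   ]]
[277.33272373 150.53296337]
```

View pics/w2c.png

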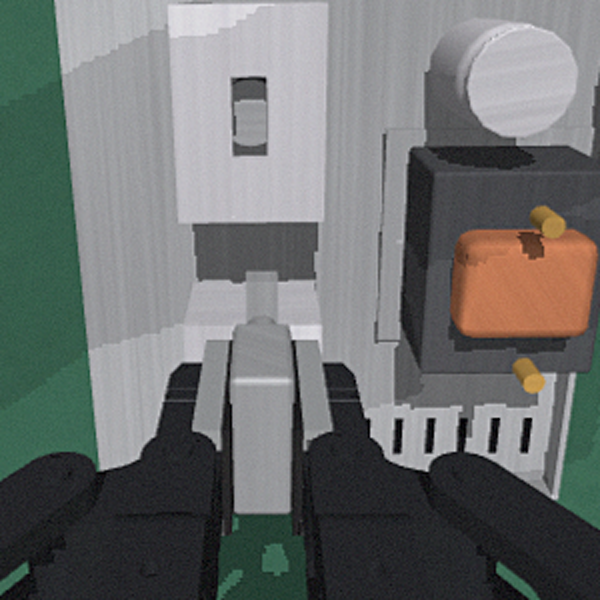

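The crop shows the slot in cols 231–268 and rows 77–155, centred at (249.5,116). The post is held straight, and its foot end shows at (262,270). I'll compute the offsets.

```bash
python3 - <<'E'
from h import *
f=load('w2')
C=lambda x,y,z:np.round(at_z(f,150+x/2,90+y/2,z)*1000,1)
for p in[(168,4),(328,4),(325,222),(178,222)]:print('corner',C(*p,.056))
for p in[(231,77),(268,77),(268,155),(231,155)]:print('slot',C(*p,.056))
print('c',C(249.5,116,.056))
print('foot end top edge',C(246,271,.155),C(278,271,.155))
print('head top',C(234,514,.206),C(291,514,.206),C(234,380,.206),C(291,380,.206))
E
```

```text
corner [487.7 225.9  56. ]
corner [543.4 222.2  56. ]
corner [539.3 142.4  56. ]
corner [482.9 146.1  56. ]
slot [507.6 199.4  56. ]
slot [520.9 198.6  56. ]
slot [519.1 170.   56. ]
slot [505.3 170.9  56. ]
c [513.2 185.   56. ]
foot end top edge [512.5 163.3 155. ] [520.3 162.8 155. ]
head top [509.1 133.8 206. ] [520.  133.1 206. ] [511.4 162.7 206. ] [521.5 162.1 206. ]
```

Emit:
carry_out --deltas '[[[0.5,-0.2,1.65,0,0,0,0],[0.5,0,2,0,0,0,0],[0.5,0,0,-2,0,0,0],[0.5,0,0,-2,0,0,0],[0.5,0,0,-2,0,0,0],[0.5,0,0,-1.5,0,0,0],[0.5,0,0,-1,0,0,0],[0.5,0,0,-0.3,0,0,0],[0.5,0,0,0,0,0,0],[0.5,0,0,0,0,0,0]]]'

```text
time_s: 7.88
eef_pos: [0.513, 0.1834, 0.2623]
tool_rot: [0.0, 0.73, 0.683, 0.001]
force: [-0.7, 0.2, -1.0]
width: 0.0109
grip_force: 68.2
```

```bash
python3 - <<'E'
from h import *
f=snap('wrist','w3');b=snap('side','d3')
s=state();print(s['eef_pos'],s['time_s'],s['force'])
c=lambda im,x,y,w,h,k:cv2.resize(im[y:y+h,x:x+w],(w*k,h*k),interpolation=cv2.INTER_CUBIC)
o=np.hstack([c(f['frame'],200,120,160,240,2),c(b['frame'],160,100,120,120,4)])
cv2.imwrite('pics/w3c.png',o[:,:,::-1])
E
```

```text
[0.51292338 0.18336739 0.26224298] 7.975 [ 0.39288451  0.19657369 -0.30039706]
```

View pics/w3c.png

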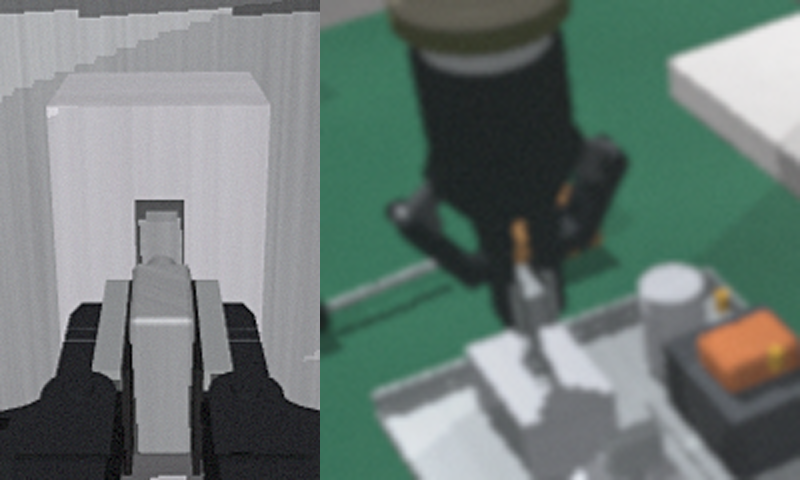

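The wrist crop shows the foot (cols 147–178, end at row 212) inside the slot's outline (cols 135–184, end at row 200).

```bash
python3 - <<'E'
from h import *
f=load('w3')
C=lambda x,y,z:np.round(at_z(f,200+x/2,120+y/2,z)*1000,1)
print(C(135,200,.056),C(184,200,.056),'foot',C(147,212,.067),C(178,212,.067))
E
```

```text
[507.7 199.5  56. ] [520.4 198.7  56. ] foot [511.1 200.3  67. ] [518.7 199.8  67. ]
```

Emit:
carry_out --deltas '[[[0.5,-0.05,-0.2,0,0,0,0],[0.5,0,0,0,0,0,0],[0.5,0,0,-0.2,0,0,0],[0.5,0,0,-0.2,0,0,0],[0.5,0,0,-0.2,0,0,0],[0.5,0,0,-0.1,0,0,0],[0.5,0,0,0,0,0,0]]]'

```text
time_s: 8.85
eef_pos: [0.5122, 0.1813, 0.2546]
tool_rot: [0.0, 0.73, 0.683, -0.0]
force: [-0.4, -0.2, -0.9]
width: 0.0109
grip_force: 68.2
```

Emit:
carry_out --deltas '[[[0.5,0,0,-0.2,0,0,0],[0.5,0,0,-0.2,0,0,0],[0.5,0,0,-0.2,0,0,0],[0.5,0,0,-0.1,0,0,0],[0.5,0,0,-0.1,0,0,0],[0.5,0,0,0,0,0,0]]]'

```text
time_s: 9.6
eef_pos: [0.5123, 0.1813, 0.2469]
tool_rot: [-0.0, 0.73, 0.683, 0.0]
force: [-1.6, -1.1, 3.9]
width: 0.0107
grip_force: 68.6
```

Emit:
carry_out --deltas '[[[0.5,0,0,-0.2,0,0,0],[0.5,0,0,-0.2,0,0,0],[0.5,0,0,-0.2,0,0,0],[0.5,0,0,-0.1,0,0,0],[0.5,0,0,0,0,0,0],[0.5,0,0,0,0,0,0]]]'

```text
time_s: 10.35
eef_pos: [0.5124, 0.1814, 0.2401]
tool_rot: [0.0, 0.73, 0.683, 0.0]
force: [-2.0, -0.7, 8.4]
width: 0.011
grip_force: 69.4
```

Emit:
carry_out --deltas '[[[0.5,0.02,0.03,0,0,0,0.157],[0.5,0.02,0.03,0,0,0,0.157],[0.5,0.03,0.03,0,0,0,0.157],[0.5,0.03,0.03,0,0,0,0.157],[0.5,0.03,0.02,0,0,0,0.157],[0.5,0,0,0,0,0,0]]]'

```text
time_s: 11.1
eef_pos: [0.5142, 0.183, 0.2405]
tool_rot: [0.001, 0.412, 0.911, 0.001]
force: [-0.6, 0.5, 7.7]
width: 0.011
grip_force: 69.3
```

Emit:
carry_out --deltas '[[[0.5,0.04,0.02,0,0,0,0.157],[0.5,0.04,0.01,0,0,0,0.157],[0.5,0.04,0.01,0,0,0,0.157],[0.5,0.04,0,0,0,0,0.157],[0.5,0.04,0,0,0,0,0.157],[0.5,0,0,0,0,0,0],[0.5,0,0,0,0,0,0]]]'

```text
time_s: 11.98
eef_pos: [0.5161, 0.1835, 0.2405]
tool_rot: [0.001, 0.033, 0.999, 0.001]
force: [0.1, -0.2, 7.1]
width: 0.0107
grip_force: 69.4
```

Emit:
carry_out --deltas '[[[0.5,0,0,0.2,0,0,0],[0.5,0,0,0.2,0,0,0],[0.5,0,0,0.1,0,0,0],[0.5,0,0,0.1,0,0,0],[0.5,0,0,0,0,0,0],[0.5,0,0,0,0,0,0]]]'

```text
time_s: 12.72
eef_pos: [0.5156, 0.1831, 0.2457]
tool_rot: [0.0, 0.033, 0.999, 0.0]
force: [1.3, 1.4, 3.8]
width: 0.0111
grip_force: 68.8
```

Emit:
carry_out --deltas '[[[0.5,0,0,0.1,0,0,0],[0.5,0,0,0,0,0,0],[0.5,0,0,0,0,0,0]]]'

```text
time_s: 13.1
eef_pos: [0.5155, 0.1831, 0.2462]
tool_rot: [-0.0, 0.033, 0.999, -0.0]
force: [5.0, 2.0, -5.2]
width: 0.0108
grip_force: 68.8
```

The pull now meets resistance (force negative), so the foot is locked in the groove. I'll ease back and release.

Emit:
carry_out --deltas '[[[0.5,0,0,-0.1,0,0,0],[0.5,0,0,0,0,0,0],[1.5,0,0,0,0,0,0],[3,0,0,0,0,0,0],[4,0,0,0,0,0,0],[4,0,0,0,0,0,0],[4,0,0,0,0,0,0],[4,0,0,1,0,0,0],[4,0,0,2,0,0,0],[4,0,0,3,0,0,0],[4,0,0,3,0,0,0],[4,-1,0,3,0,0,0],[4,-1,0,2,0,0,0],[4,0,0,0,0,0,0]]]'

```text
time_s: 14.85
eef_pos: [0.4955, 0.1833, 0.3879]
tool_rot: [0.002, 0.033, 0.999, 0.001]
force: [0.4, 0.3, -0.2]
width: 0.0399
grip_force: 0.0
```

```bash
python3 - <<'E'
from h import *
f=snap('wrist','w4');b=snap('side','d4')
s=state();print(s['eef_pos'],s['time_s'],s['force'])
c=lambda im,x,y,w,h,k:cv2.resize(im[y:y+h,x:x+w],(w*k,h*k),interpolation=cv2.INTER_CUBIC)
o=np.hstack([cv2.resize(f['frame'],(400,300)),c(b['frame'],170,150,100,75,4)])
cv2.imwrite('pics/w4c.png',o[:,:,::-1])
E
```

```text
[0.49559065 0.18299335 0.38555729] 14.95 [ 0.50542058 -0.51874807 -1.14777727]
```

View pics/w4c.png

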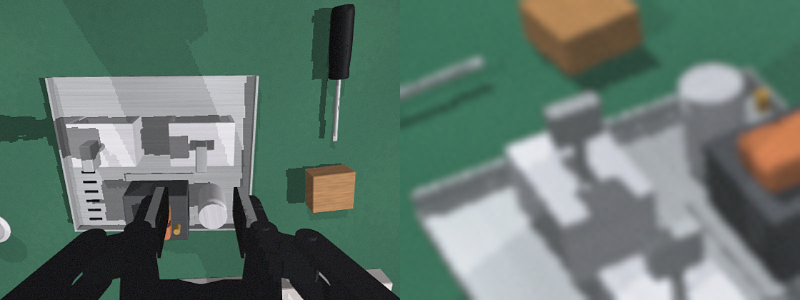

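Both posts stand upright with parallel heads: the new one is at (202,155) in the wrist view and (573,125) in the side view. The gripper is clear, so I'm handing in.

```bash
python3 -c "from cell import close_job;print(close_job())"
```

```text
the job is handed in; nothing more can be done
None
```

The T-footed post is fitted upright in the empty bracket, turned a quarter turn and locked: a light upward pull met resistance. I then let go, backed the gripper clear and handed the job in at about 15 s; nothing else on the bench was touched.

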